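# Draw a display rail tight with its cam lock

## Robot

A 6-joint arm with a two-finger parallel gripper is mounted at the origin on a cart in front of the work surface, level with it; the furniture and walls round the work are solid. World frame = base frame: x ahead of the robot, y to its left, z up, the work surface at z = 0. Lengths are in mm, angles in rad, forces in N, time in s.
With the tool pointing down it reaches from about 350 to 775 mm from the base axis. Payload 7.3 kg.
Tool frame: the origin (TCP) lies at the very end of the fingers, on their centre line; the grasp point (between the pads) lies bot.grip_point_offset behind it (bot.grip_point_offset is the distance from the TCP to the grasp point, in mm); z points along the fingers, y is the line along which they close (so a half turn about z gives the same grasp; the last joint's range is limited). The gripper opens to 92 mm and grips with 3 to 60 N. Pads are 19 mm wide; open, the fingers measure 130 mm over their backs; the gripper's body (75 mm by 190 mm) begins 47 mm behind the grasp point.
Start: joints at [0.978, 0.342, 1.524, -0, 1.275, -0.146], TCP at [226.832, 473.489, 226.741] pointing down, gripper open.
Joint ranges: [-2.53, 2.53], [-0.77, 2.02], [0.04, 2.7], [-1, 4.14], [0.28, 2.66], [-3.11, 3.11]. Speed limits (rad/s): [2.57, 2.57, 3.14, 3.14, 3.14, 3.14].

## Interface

Orientations are given as [roll, pitch, yaw] about the fixed x, y, z axes, in that order (R = Rz(yaw) Ry(pitch) Rx(roll)).
In Python, from plant import bot gives the robot as it stands. The module is installed in compiled form; this text tells all that it offers.
- The arm moves only by the tool carry_out, never from a script. Its argument "plan" is a list of rows, each an object of numbers: "tx", "ty", "tz": the shift along the world's x, y, z in mm; "rx", "ry", "rz": the turn, a rotation vector about the world's x, y, z in rad. A call has 1 to 12 rows; each row shifts and turns the commanded pose from where the row before left it; what a row does not reach is not made up. A row lasts 1/10 s, in which the tool goes at most 50 mm and 8.59 degrees, less where a joint would pass 70% of its speed; a pose out of reach is approached as far as the arm can. A call with a gripper value outside its range is refused whole. "gripper" is the closure, from 0 (fully open) to 1 (shut), set as the call begins (left out, the last holds). The fingers move at their own pace and stop on an object; the grip force is fixed at half the most. Time passes only in rows, so rows that do not move let the fingers close. It gives the time, the measured TCP pose, the force, the opening and the grip force at its end, in the units of the state.
- bot.get_obs(): the state, without advancing time (a new reading comes with each control period).
- bot.capture(name): name is "side" or "top"; returns the picture (384x512x3 uint8, red, green, blue); there is no depth.
- bot.camera_model(name): a dict with "camera_matrix" (3x3 intrinsics, pixels), "dist" ([k1, k2, p1, p2, k3] as OpenCV has them; the pictures are not rectified), "R" (3x3) and "t" (3): a world point X has camera coordinates R X + t. Camera axes: x right, y down, z forward; pixel columns grow to the right and rows downward; lengths in mm; the calibration is good to about 2 mm. A picture is of the moment at which its call begins. camera_model takes no time and is no camera call.
- bot.close_job(): hands the job in; it is judged then, once.
The state is a dict: "time": time; "joint_positions": joint angles; "dq": joint speeds; "tau": joint torques, N m; "tool_pos": TCP position; "tcp_rot": TCP orientation; "contact_force": force on the tool from outside, world axes, zero at the start; "moment": the same for the moment, N m; "grip_width": finger opening in mm; "finger_force": force on a finger pad.
Only numpy, scipy, OpenCV 4.12 (cv2) and the standard library are available. Lean on these libraries where they do the work, as an engineer would, in place of code of your own. Each camera call takes 0.05 s, during which the arm holds its last target. There are 200 camera calls.

## Task

Join the loose wooden rail of the counter display rack to its fixed foot block: slide the rail between the guide cheeks until its headed stud stops inside the cam, let go of the rail, then turn the cam's key clockwise until the slot has drawn the rail's end tight against the block. The stud is screwed in by a different amount each time, so feel for the point where the cam tightens and stop there: it must clamp firmly, but must not be overtightened, and the stud must not be rammed against the cam. Leave the ink bottle, the masking tape and the nib tin where they stand.

Things in the scene. Friction and masses are not known exactly. Their poses are not given: they have to be found in the camera images.
- foot: pale wood foot block, fixed, 110 x 100 x 40 mm; origin on the counter under the cam's axis. Joint face at x = +50 mm of its frame (block: x -60 to 50, y -50 to 50). Two guide cheeks, 26 mm high and 36.4 mm apart, stand out from that face to x = 90, with flared tips (45 mm apart) to x = 102. The rail slides in along this frame's -x
- rail: loose pale wood rail, five dark dots along its top, 170 x 34 x 40 mm (x, y, z), about 0.3 kg; origin at the centre of its underside. From its -x end, 22 mm up, a 6 mm steel stud sticks out 32 to 36 mm (varies, not measured) with an upright 7 x 18 mm cross head. Joined, its axes are parallel to the foot's and its origin is 135 mm along the foot's +x
- rail_grip (a point): point in the middle of the rail, 30 mm above its underside: grasp here across the 34 mm width, from above
- rail_end (a point): centre of the rail's flat -x end (where the stud comes out), 22 mm above its underside
- joint_face (a point): centre of the foot's joint face, at 22 mm height, in a window 14 mm wide that lets the stud in; rail_end comes to this point when the joint is tight
- key (a point): on the cam's vertical axis, 60 mm above the counter, where to grip the key: an upright flat bar 44 mm long, 12 mm thick, its top 70 mm and its foot 41 mm above the counter (block's top 40 mm). While drawing it turns with under 0.1 N m; once the joint closes the torque climbs within 0.15 rad; good is 0.07 to 0.15 N m more than while drawing, 0.25 overtightens. It stays where it is left
- cam (a joint): turn of the cam, rad, growing clockwise from above; 0: key parallel to the foot's x, slot mouth towards the joint face. Starts at -0.06 to 0.10: there the head passes in and stops on the cam's core, 2 to 6 mm short of closing. From about 0.2 the slot draws it in by 7.5 mm per rad; the joint closes between 0.8 and 1.5. End stop 1.75. Turns with about 0.05 N m when free
- ink_bottle: small ink bottle with a white cap, 35 x 35 x 80 mm, bystander; origin at the centre of its underside
- tape: roll of masking tape lying flat, 100 x 98 x 25 mm, bystander; origin at the centre of its underside
- nib_tin: small flat nib tin, 54 x 36 x 14 mm, bystander; origin at the centre of its underside
Things that resemble listed ones, but are neither listed nor needed, are in the scene too. There is more than one size of the foot; the job needs the larger.

How it is judged (in metres and radians):
On the way, in this order (a step that is already met when the one before it is completed fails the run):
1. the rail stands between the cheeks with its stud in the cam, the gap to the block at most 9 mm, the cam not yet turned (x of rail_end in the frame of joint_face below 0.009 m and distance between rail_end and joint_face below 0.01 m and value of joint cam below 0.25 rad), for 0.2 s.
2. the cam has drawn the rail up against the block (x of rail_end in the frame of joint_face below 0.0018 m and value of joint cam above 0.5 rad), for 0.2 s.
At the end, for the whole second after the job is handed in: the rail's end lies against the joint face (gap under 1.8 mm at its centre, centred to 3 mm, rail flat), the cam holding it with a pull of at least 3 N, at rest and released (x of rail_end in the frame of joint_face below 0.0018 m and distance between rail_end and joint_face below 0.003 m and contact force between cam and rail above 3 N and angle between rail's own z axis and vertical below 0.05 rad and linear speed of rail below 0.01 m/s); the robot touches nothing.
It fails at once if the stud is rammed or the cam overtightened (more than 35 N between cam and stud) (contact force between cam and rail above 35 N).
It fails at once if the ink bottle, the tape or the nib tin is moved by more than 15 mm (distance of any of ink_bottle, tape, nib_tin from where it was at the start of the episode above 0.015 m).
It also fails if it takes over 72 s, if anything falls off the work surface, if the arm or the gripper's body presses on something with over 40 N, if the wrist force passes 120 N, or if a joint passes its speed limit or range.

## Working session

There is one attempt and no reset: what is moved stays moved. The work goes in short steps, Python scripts to look and compute and a tool call to move; the robot and the scene stay as the last step left them, time stands still between calls to the robot, and variables do not carry over. Pictures are saved under pics/ and viewed, at most 10 in all, crops included, and the job is handed in when it is done.

Besides the shell and the picture viewer there is one more tool, called after "Call:" by a JSON object that holds its "fn" and its "kwargs". carry_out: Moves the arm, as the interface text tells. Its arguments: {"type":"object","properties":{"plan":{"type":"array"},"gripper":{"type":"number"}},"required":["plan"]}

```bash
mkdir -p pics; python3 - <<'E'
from plant import bot
import cv2,numpy as np
for n in("top","side"):
    im=bot.capture(n); cv2.imwrite(f"pics/{n}0.png",im[:,:,::-1])
    m=bot.camera_model(n); print(n,m["camera_matrix"],m["dist"],(-np.array(m["R"]).T@np.array(m["t"])),m["R"])
o=bot.get_obs(); print(o, bot.grip_point_offset)
E
```

```text
top [[414.97512743   0.         255.64171057]
 [  0.         414.97512743 193.2177015 ]
 [  0.           0.           1.        ]] [-0.10373203  0.          0.          0.          0.        ] [ 465.16612782   52.81523592 1295.10764801] [[ 0.01645709 -0.99985207  0.00499947]
 [-0.99712236 -0.01678182 -0.07392812]
 [ 0.07400108 -0.00376844 -0.99725104]]
side [[402.55780135   0.         249.00437487]
 [  0.         402.55780135 187.00091469]
 [  0.           0.           1.        ]] [-0.08264374  0.          0.          0.          0.        ] [ 526.09627308 -795.31709851  788.75410121] [[ 0.99996111 -0.00539908  0.00697326]
 [ 0.00174962 -0.65353344 -0.75689562]
 [ 0.0086438   0.75687839 -0.65349858]]
{'time': 0.1, 'joint_positions': array([ 9.78001379e-01,  3.42629902e-01,  1.52490535e+00, -4.79452625e-07,
        1.27538982e+00, -1.46006753e-01]), 'dq': array([ 8.82480946e-04, -3.91153115e-03, -3.74070685e-03,  2.58035941e-04,
        6.15004204e-04,  9.71491986e-05]), 'tau': array([ 1.06653923e-03, -4.32007170e+01, -2.44693226e+01,  7.19192787e-02,
        5.26634278e-02, -7.75079593e-05]), 'tool_pos': array([226.62144388, 473.178013  , 226.13210469]), 'tcp_rot': array([-3.14027435e+00, -1.93397672e-04,  2.69480447e+00]), 'contact_force': array([ 0.36517428, -0.01948696, -0.19592863]), 'moment': array([-0.00394607,  0.01112022, -0.00746541]), 'finger_force': 0.0, 'grip_width': 91.6633328004579} 18.8
```

View pics/top0.png

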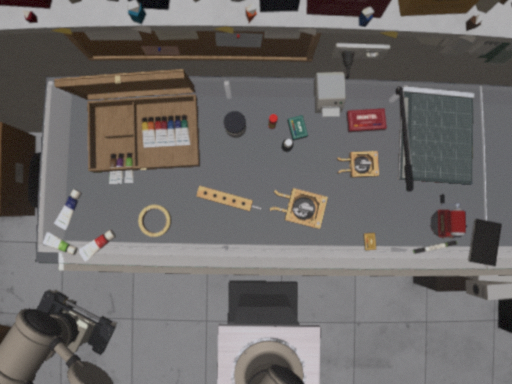

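View pics/side0.png

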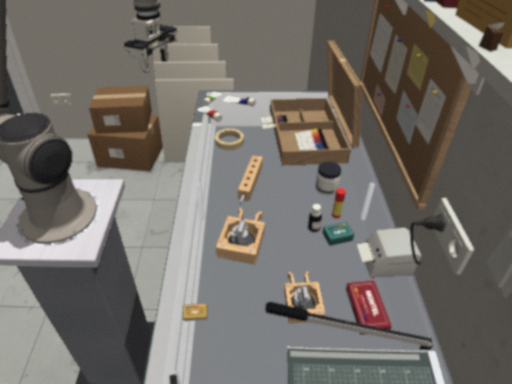

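The top view shows the candidates. There are two foot blocks with cams: the larger at (305,208) with its cheeks facing left, and a smaller one at (364,164). The rail, with five dots, is at (225,198), and its stud points right to (258,208). The tan tin at (370,242) and the wooden box at (145,135) could also be mistaken for parts. I choose the foot at (305,208) and will check it in a close crop.

```bash
cat > h.py <<'E'
from plant import bot
import cv2,numpy as np
def ray(n,px,z):
    m=bot.camera_model(n);R=np.array(m["R"]);t=np.array(m["t"])
    u=cv2.undistortPoints(np.array(px,float).reshape(-1,1,2),m["camera_matrix"],np.array(m["dist"])).reshape(-1,2)
    d=np.c_[u,np.ones(len(u))]@R; c=-R.T@t
    return c+d*((z-c[2])/d[:,2])[:,None]
def proj(n,X):
    m=bot.camera_model(n)
    return cv2.projectPoints(np.array(X,float).reshape(-1,1,3),cv2.Rodrigues(np.array(m["R"]))[0],np.array(m["t"],float),m["camera_matrix"],np.array(m["dist"]))[0].reshape(-1,2)
def wood(im):
    h=cv2.cvtColor(im,cv2.COLOR_RGB2HSV)
    return cv2.inRange(h,(8,90,130),(24,255,255))
def rects(im,box,openk):
    x0,y0,x1,y1=box; s=4
    sub=cv2.resize(im[y0:y1,x0:x1],None,fx=s,fy=s,interpolation=cv2.INTER_CUBIC)
    m=wood(sub); m=cv2.morphologyEx(m,cv2.MORPH_CLOSE,np.ones((9,9)))
    c=max(cv2.findContours(m,0,2)[0],key=cv2.contourArea); f=np.zeros_like(m); cv2.drawContours(f,[c],-1,255,-1)
    f=cv2.morphologyEx(f,cv2.MORPH_OPEN,cv2.getStructuringElement(cv2.MORPH_ELLIPSE,(openk,openk)))
    c=max(cv2.findContours(f,0,2)[0],key=cv2.contourArea)
    b=cv2.boxPoints(cv2.minAreaRect(c))
    return (b+.5)/s-.5+[x0,y0],sub,f
E
python3 - <<'E'
from h import *
im=bot.capture("top")
out=[]
for nm,box,k in(("rail",(190,180,256,216),15),("foot",(265,180,335,235),45),("small",(335,145,385,182),31)):
    b,sub,f=rects(im,box,k); P=ray("top",b,40)
    ctr=P.mean(0);e1=P[1]-P[0];e2=P[2]-P[1]
    print(nm,b.round(1).tolist(),ctr.round(1),np.linalg.norm(e1).round(1),np.linalg.norm(e2).round(1),np.degrees([np.arctan2(e1[1],e1[0]),np.arctan2(e2[1],e2[0])]).round(1))
c=cv2.resize(im[175:240,190:335],None,fx=5.5,fy=5.5,interpolation=cv2.INTER_CUBIC)
cv2.imwrite("pics/crop1.png",c[:,:,::-1])
E
```

```text
rail [[196.1, 195.6], [199.0, 185.6], [252.0, 200.4], [249.1, 210.5]] [542.1 143.8  40. ] 31.9 167.4 [ -14.2 -104.7]
foot [[284.2, 219.3], [292.0, 188.0], [326.8, 196.7], [319.0, 228.0]] [ 515.9 -104.    40. ] 98.0 109.4 [ -13.4 -103.1]
small [[349.9, 152.0], [377.2, 151.5], [377.6, 175.8], [350.3, 176.2]] [ 654.6 -283.2   40. ] 85.7 75.5 [ -87.7 -179.6]
```

View pics/crop1.png

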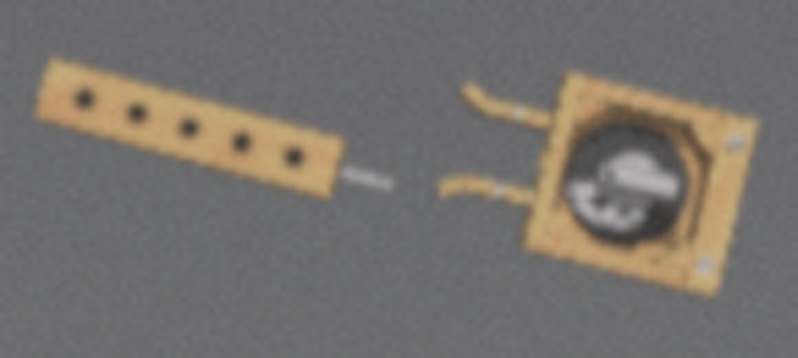

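The crop confirms the choice. The rail has five dots and a stud on its right end, and the large foot (98x109 mm measured) has its cheeks facing the rail. Next I move above the rail.

Call:
{"fn": "carry_out", "kwargs": {"plan": [{"tx": 26.3,"ty": -27.4,"tz": -8.8,"rz": -0.115},{"tx": 26.3,"ty": -27.4,"tz": -8.8,"rz": -0.115},{"tx": 26.3,"ty": -27.4,"tz": -8.8,"rz": -0.115},{"tx": 26.3,"ty": -27.4,"tz": -8.8,"rz": -0.115},{"tx": 26.3,"ty": -27.4,"tz": -8.8,"rz": -0.115},{"tx": 26.3,"ty": -27.4,"tz": -8.8,"rz": -0.115},{"tx": 26.3,"ty": -27.4,"tz": -8.8,"rz": -0.115},{"tx": 26.3,"ty": -27.4,"tz": -8.8,"rz": -0.115},{"tx": 26.3,"ty": -27.4,"tz": -8.8,"rz": -0.115},{"tx": 26.3,"ty": -27.4,"tz": -8.8,"rz": -0.115},{"tx": 26.3,"ty": -27.4,"tz": -8.8,"rz": -0.115},{"tx": 26.3,"ty": -27.4,"tz": -8.8,"rz": -0.115}], "gripper": 0}}

```text
invalid input at $.plan[0]: expected keys tx, ty, tz, rx, ry, rz
```

Call:
{"fn": "carry_out", "kwargs": {"plan": [{"tx": 26.3,"ty": -27.4,"tz": -8.8,"rx": 0,"ry": 0,"rz": -0.115},{"tx": 26.3,"ty": -27.4,"tz": -8.8,"rx": 0,"ry": 0,"rz": -0.115},{"tx": 26.3,"ty": -27.4,"tz": -8.8,"rx": 0,"ry": 0,"rz": -0.115},{"tx": 26.3,"ty": -27.4,"tz": -8.8,"rx": 0,"ry": 0,"rz": -0.115},{"tx": 26.3,"ty": -27.4,"tz": -8.8,"rx": 0,"ry": 0,"rz": -0.115},{"tx": 26.3,"ty": -27.4,"tz": -8.8,"rx": 0,"ry": 0,"rz": -0.115},{"tx": 26.3,"ty": -27.4,"tz": -8.8,"rx": 0,"ry": 0,"rz": -0.115},{"tx": 26.3,"ty": -27.4,"tz": -8.8,"rx": 0,"ry": 0,"rz": -0.115},{"tx": 26.3,"ty": -27.4,"tz": -8.8,"rx": 0,"ry": 0,"rz": -0.115},{"tx": 26.3,"ty": -27.4,"tz": -8.8,"rx": 0,"ry": 0,"rz": -0.115},{"tx": 26.3,"ty": -27.4,"tz": -8.8,"rx": 0,"ry": 0,"rz": -0.115},{"tx": 26.3,"ty": -27.4,"tz": -8.8,"rx": 0,"ry": 0,"rz": -0.115}], "gripper": 0}}

```text
time: 1.35
tool_pos: [543.2, 143.4, 120.5]
tcp_rot: [-3.141, 0.0, 1.31]
contact_force: [0.6, -0.1, -0.3]
grip_width: 92.1
finger_force: 0.0
```

Call:
{"fn": "carry_out", "kwargs": {"plan": [{"tx": 0,"ty": 0,"tz": -30,"rx": 0,"ry": 0,"rz": 0},{"tx": 0,"ty": 0,"tz": -30,"rx": 0,"ry": 0,"rz": 0},{"tx": 0,"ty": 0,"tz": -25,"rx": 0,"ry": 0,"rz": 0},{"tx": 0,"ty": 0,"tz": -15,"rx": 0,"ry": 0,"rz": 0},{"tx": 0,"ty": 0,"tz": -8.5,"rx": 0,"ry": 0,"rz": 0},{"tx": 0,"ty": 0,"tz": 0,"rx": 0,"ry": 0,"rz": 0},{"tx": 0,"ty": 0,"tz": 0,"rx": 0,"ry": 0,"rz": 0}]}}

```text
time: 2.05
tool_pos: [542.9, 144.8, 13.2]
tcp_rot: [3.141, -0.0, 1.315]
contact_force: [-0.5, -0.4, 0.6]
grip_width: 91.6
finger_force: 0.0
```

Call:
{"fn": "carry_out", "kwargs": {"plan": [{"tx": 0,"ty": 0,"tz": 0,"rx": 0,"ry": 0,"rz": 0},{"tx": 0,"ty": 0,"tz": 0,"rx": 0,"ry": 0,"rz": 0},{"tx": 0,"ty": 0,"tz": 0,"rx": 0,"ry": 0,"rz": 0},{"tx": 0,"ty": 0,"tz": 0,"rx": 0,"ry": 0,"rz": 0},{"tx": 0,"ty": 0,"tz": 0,"rx": 0,"ry": 0,"rz": 0},{"tx": 0,"ty": 0,"tz": 0,"rx": 0,"ry": 0,"rz": 0},{"tx": 0,"ty": 0,"tz": 0,"rx": 0,"ry": 0,"rz": 0},{"tx": 0,"ty": 0,"tz": 0,"rx": 0,"ry": 0,"rz": 0}], "gripper": 1}}

```text
time: 2.85
tool_pos: [542.6, 144.7, 12.7]
tcp_rot: [3.141, -0.0, 1.315]
contact_force: [-0.9, -0.8, 0.2]
grip_width: 34.0
finger_force: 30.0
```

Call:
{"fn": "carry_out", "kwargs": {"plan": [{"tx": 0,"ty": 0,"tz": 2,"rx": 0,"ry": 0,"rz": 0},{"tx": 6.5,"ty": -6,"tz": 0,"rx": 0,"ry": 0,"rz": 0.0065},{"tx": 6.5,"ty": -6,"tz": 0,"rx": 0,"ry": 0,"rz": 0.0065},{"tx": 6.5,"ty": -6,"tz": 0,"rx": 0,"ry": 0,"rz": 0.006},{"tx": 6.4,"ty": -5.7,"tz": 0,"rx": 0,"ry": 0,"rz": 0.006},{"tx": 0,"ty": 0,"tz": 0,"rx": 0,"ry": 0,"rz": 0},{"tx": 0,"ty": 0,"tz": 0,"rx": 0,"ry": 0,"rz": 0},{"tx": 0,"ty": 0,"tz": 0,"rx": 0,"ry": 0,"rz": 0}]}}

```text
time: 3.65
tool_pos: [568.0, 121.1, 14.5]
tcp_rot: [-3.141, 0.0, 1.34]
contact_force: [0.4, 0.2, -4.1]
grip_width: 33.9
finger_force: 30.0
```

```bash
python3 - <<'E'
from h import *
o=bot.get_obs(); print(o["tool_pos"],o["tcp_rot"],o["contact_force"],o["moment"])
im=bot.capture("top")
c=cv2.resize(im[165:240,190:340],None,fx=5.3,fy=5.3,interpolation=cv2.INTER_CUBIC)
cv2.imwrite("pics/crop2.png",c[:,:,::-1])
print(proj("top",[[517,-99.1,40],[517+.228*102,-99.1+.974*102,26]]))
E
```

```text
[567.95944519 121.10904451  14.51482852] [-3.14102719e+00  7.90862696e-05  1.33975489e+00] [ 0.39421287  0.18931342 -4.06430926] [-0.05859052  0.05077698 -0.00604779]
[[303.9580052  207.617314  ]
 [271.1268295  199.68946198]]
```

View pics/crop2.png

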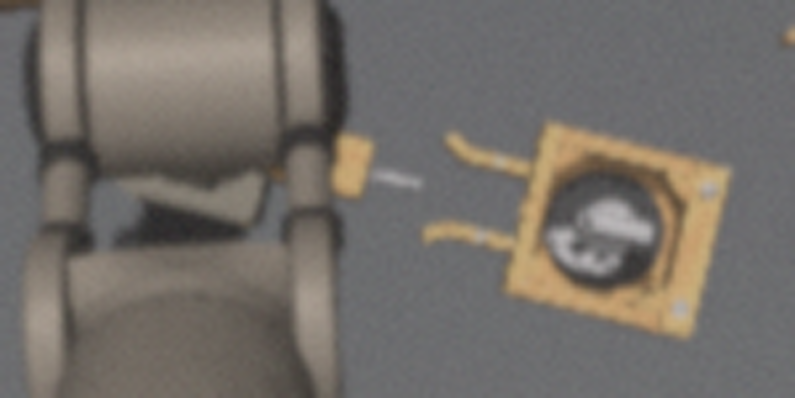

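The stud axis line (372,174)→(420,185) runs to within about 1–1.5 mm of the cheeks' midline (441,187)→(521,205), so I slide in.

Call:
{"fn": "carry_out", "kwargs": {"plan": [{"tx": -2.28,"ty": -9.74,"tz": -0.5,"rx": 0,"ry": 0,"rz": 0},{"tx": -2.28,"ty": -9.74,"tz": -0.5,"rx": 0,"ry": 0,"rz": 0},{"tx": -2.28,"ty": -9.74,"tz": -0.3,"rx": 0,"ry": 0,"rz": 0},{"tx": -2.28,"ty": -9.74,"tz": 0,"rx": 0,"ry": 0,"rz": 0},{"tx": 0,"ty": 0,"tz": 0,"rx": 0,"ry": 0,"rz": 0},{"tx": 0,"ty": 0,"tz": 0,"rx": 0,"ry": 0,"rz": 0}]}}

```text
time: 4.3
tool_pos: [559.3, 81.6, 13.5]
tcp_rot: [3.141, -0.0, 1.339]
contact_force: [0.4, -0.5, -4.9]
grip_width: 33.8
finger_force: 30.0
```

```bash
python3 - <<'E'
from h import *
o=bot.get_obs(); print(o["tool_pos"],o["tcp_rot"],o["contact_force"],o["moment"])
im=bot.capture("top")
c=cv2.resize(im[175:235,235,None] if 0 else im[180:235,245:320],None,fx=10,fy=10,interpolation=cv2.INTER_CUBIC)
cv2.imwrite("pics/crop3.png",c[:,:,::-1])
E
```

```text
[559.33182179  81.59864803  13.47331248] [ 3.14126422e+00 -2.18367974e-04  1.33870157e+00] [ 0.44532198 -0.46285173 -4.9335474 ] [-0.0447288   0.10525964  0.00301416]
```

View pics/crop3.png

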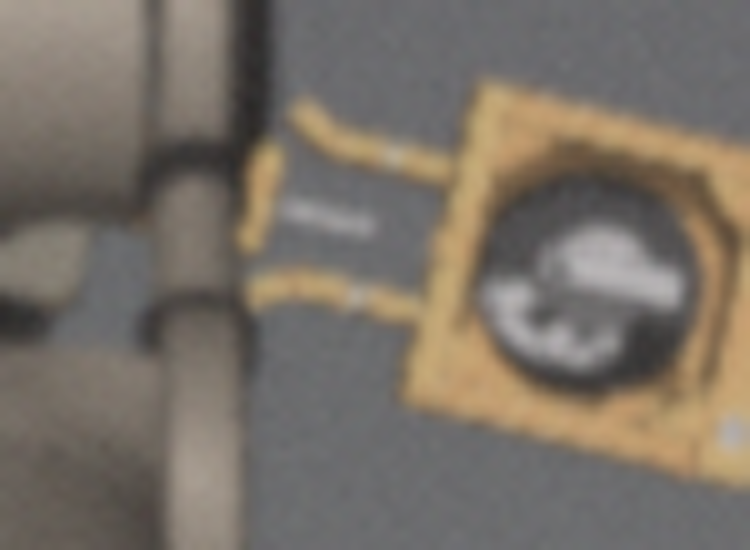

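Stud tip is at (373,222), about 1 mm off the midline between the cheeks' inner edges (367,225). I shift slightly and continue.

Call:
{"fn": "carry_out", "kwargs": {"plan": [{"tx": -1.8,"ty": -4.8,"tz": 0,"rx": 0,"ry": 0,"rz": 0},{"tx": -1.1,"ty": -4.87,"tz": 0,"rx": 0,"ry": 0,"rz": 0},{"tx": -1.14,"ty": -4.87,"tz": 0,"rx": 0,"ry": 0,"rz": 0},{"tx": -1.14,"ty": -4.87,"tz": 0,"rx": 0,"ry": 0,"rz": 0},{"tx": -1.14,"ty": -4.87,"tz": 0,"rx": 0,"ry": 0,"rz": 0},{"tx": 0,"ty": 0,"tz": 0,"rx": 0,"ry": 0,"rz": 0},{"tx": 0,"ty": 0,"tz": 0,"rx": 0,"ry": 0,"rz": 0}]}}

```text
time: 5.05
tool_pos: [553.4, 57.2, 13.5]
tcp_rot: [3.14, 0.0, 1.34]
contact_force: [3.3, -2.1, -5.0]
grip_width: 33.6
finger_force: 30.0
```

Call:
{"fn": "carry_out", "kwargs": {"plan": [{"tx": -0.2,"ty": -3.9,"tz": -0.2,"rx": 0,"ry": 0,"rz": 0},{"tx": -0.7,"ty": -3.9,"tz": -0.2,"rx": 0,"ry": 0,"rz": 0},{"tx": -0.91,"ty": -3.9,"tz": 0,"rx": 0,"ry": 0,"rz": 0},{"tx": -0.46,"ty": -1.95,"tz": 0,"rx": 0,"ry": 0,"rz": 0},{"tx": 0,"ty": 0,"tz": 0,"rx": 0,"ry": 0,"rz": 0},{"tx": 0,"ty": 0,"tz": 0,"rx": 0,"ry": 0,"rz": 0}]}}

```text
time: 5.65
tool_pos: [550.4, 43.9, 12.9]
tcp_rot: [-3.141, 0.0, 1.34]
contact_force: [1.5, -0.8, -4.3]
grip_width: 33.8
finger_force: 30.0
```

Call:
{"fn": "carry_out", "kwargs": {"plan": [{"tx": -0.2,"ty": -0.97,"tz": 0,"rx": 0,"ry": 0,"rz": 0},{"tx": -0.2,"ty": -0.97,"tz": 0,"rx": 0,"ry": 0,"rz": 0},{"tx": -0.2,"ty": -0.97,"tz": 0,"rx": 0,"ry": 0,"rz": 0},{"tx": -0.1,"ty": -0.5,"tz": 0,"rx": 0,"ry": 0,"rz": 0},{"tx": 0,"ty": 0,"tz": 0,"rx": 0,"ry": 0,"rz": 0}]}}

```text
time: 6.15
tool_pos: [549.7, 40.6, 12.9]
tcp_rot: [-3.141, 0.0, 1.34]
contact_force: [0.2, -0.6, -4.3]
grip_width: 34.0
finger_force: 30.0
```

Call:
{"fn": "carry_out", "kwargs": {"plan": [{"tx": -0.1,"ty": -0.5,"tz": 0,"rx": 0,"ry": 0,"rz": 0},{"tx": -0.1,"ty": -0.5,"tz": 0,"rx": 0,"ry": 0,"rz": 0},{"tx": 0,"ty": 0,"tz": 0,"rx": 0,"ry": 0,"rz": 0}]}}

```text
time: 6.45
tool_pos: [549.5, 39.7, 12.8]
tcp_rot: [-3.141, 0.0, 1.34]
contact_force: [0.4, -0.1, -4.2]
grip_width: 33.6
finger_force: 30.0
```

Call:
{"fn": "carry_out", "kwargs": {"plan": [{"tx": -0.1,"ty": -0.5,"tz": 0,"rx": 0,"ry": 0,"rz": 0},{"tx": -0.1,"ty": -0.5,"tz": 0,"rx": 0,"ry": 0,"rz": 0},{"tx": 0,"ty": 0,"tz": 0,"rx": 0,"ry": 0,"rz": 0}]}}

```text
time: 6.75
tool_pos: [549.5, 38.6, 12.9]
tcp_rot: [-3.142, 0.0, 1.34]
contact_force: [-0.0, 0.5, -4.1]
grip_width: 33.8
finger_force: 30.0
```

Call:
{"fn": "carry_out", "kwargs": {"plan": [{"tx": -0.1,"ty": -0.5,"tz": 0,"rx": 0,"ry": 0,"rz": 0},{"tx": -0.1,"ty": -0.5,"tz": 0,"rx": 0,"ry": 0,"rz": 0},{"tx": 0,"ty": 0,"tz": 0,"rx": 0,"ry": 0,"rz": 0}]}}

```text
time: 7.05
tool_pos: [549.3, 37.7, 12.9]
tcp_rot: [3.142, 0.0, 1.34]
contact_force: [0.6, -0.1, -4.1]
grip_width: 33.8
finger_force: 30.0
```

Call:
{"fn": "carry_out", "kwargs": {"plan": [{"tx": -0.1,"ty": -0.5,"tz": 0,"rx": 0,"ry": 0,"rz": 0},{"tx": -0.1,"ty": -0.5,"tz": 0,"rx": 0,"ry": 0,"rz": 0},{"tx": 0,"ty": 0,"tz": 0,"rx": 0,"ry": 0,"rz": 0}]}}

```text
time: 7.35
tool_pos: [549.1, 36.6, 12.9]
tcp_rot: [3.142, 0.0, 1.34]
contact_force: [-0.5, 0.2, -4.0]
grip_width: 33.7
finger_force: 30.0
```

Call:
{"fn": "carry_out", "kwargs": {"plan": [{"tx": -0.1,"ty": -0.5,"tz": 0,"rx": 0,"ry": 0,"rz": 0},{"tx": 0,"ty": 0,"tz": 0,"rx": 0,"ry": 0,"rz": 0}]}}

```text
time: 7.55
tool_pos: [549.0, 36.2, 12.9]
tcp_rot: [3.141, 0.0, 1.34]
contact_force: [0.7, -0.6, -4.2]
grip_width: 34.1
finger_force: 30.0
```

Call:
{"fn": "carry_out", "kwargs": {"plan": [{"tx": -0.1,"ty": -0.5,"tz": 0,"rx": 0,"ry": 0,"rz": 0},{"tx": 0,"ty": 0,"tz": 0,"rx": 0,"ry": 0,"rz": 0}]}}

```text
time: 7.75
tool_pos: [548.9, 35.6, 12.9]
tcp_rot: [3.142, 0.0, 1.34]
contact_force: [-0.5, -0.3, -4.6]
grip_width: 33.4
finger_force: 30.0
```

Call:
{"fn": "carry_out", "kwargs": {"plan": [{"tx": -0.1,"ty": -0.5,"tz": 0,"rx": 0,"ry": 0,"rz": 0},{"tx": 0,"ty": 0,"tz": 0,"rx": 0,"ry": 0,"rz": 0}]}}

```text
time: 7.95
tool_pos: [548.8, 35.1, 12.9]
tcp_rot: [3.142, 0.0, 1.34]
contact_force: [-0.2, 0.8, -4.1]
grip_width: 33.8
finger_force: 30.0
```

Call:
{"fn": "carry_out", "kwargs": {"plan": [{"tx": -0.1,"ty": -0.5,"tz": 0,"rx": 0,"ry": 0,"rz": 0},{"tx": 0,"ty": 0,"tz": 0,"rx": 0,"ry": 0,"rz": 0}]}}

```text
time: 8.15
tool_pos: [548.7, 34.7, 12.9]
tcp_rot: [3.142, 0.0, 1.34]
contact_force: [-0.1, -0.9, -3.5]
grip_width: 33.6
finger_force: 30.0
```

Call:
{"fn": "carry_out", "kwargs": {"plan": [{"tx": -0.1,"ty": -0.5,"tz": 0,"rx": 0,"ry": 0,"rz": 0},{"tx": 0,"ty": 0,"tz": 0,"rx": 0,"ry": 0,"rz": 0}]}}

```text
time: 8.35
tool_pos: [548.6, 34.1, 12.9]
tcp_rot: [3.141, 0.0, 1.34]
contact_force: [-0.2, 0.1, -3.9]
grip_width: 33.6
finger_force: 30.0
```

Call:
{"fn": "carry_out", "kwargs": {"plan": [{"tx": -0.1,"ty": -0.5,"tz": 0,"rx": 0,"ry": 0,"rz": 0},{"tx": 0,"ty": 0,"tz": 0,"rx": 0,"ry": 0,"rz": 0}]}}

```text
time: 8.55
tool_pos: [548.6, 33.8, 13.0]
tcp_rot: [3.141, -0.0, 1.34]
contact_force: [0.2, 1.0, -4.6]
grip_width: 33.9
finger_force: 30.0
```

```bash
python3 - <<'E'
from h import *
o=bot.get_obs(); print(o["tool_pos"],o["contact_force"],o["moment"])
a=cv2.resize(bot.capture("top")[180:235,255:330],None,fx=8,fy=8,interpolation=cv2.INTER_CUBIC)
b=bot.capture("side")[180:265,200:275]
b=cv2.resize(b,(388,440),interpolation=cv2.INTER_CUBIC)
c=np.hstack([a[:,:400],b]); print(c.shape)
cv2.imwrite("pics/crop4.png",c[:,:,::-1])
E
```

```text
[548.58133727  33.81031374  12.96572713] [ 0.23393436  0.97709699 -4.64462202] [ 0.1541271  -0.00714367 -0.06915358]
(440, 788, 3)
```

View pics/crop4.png

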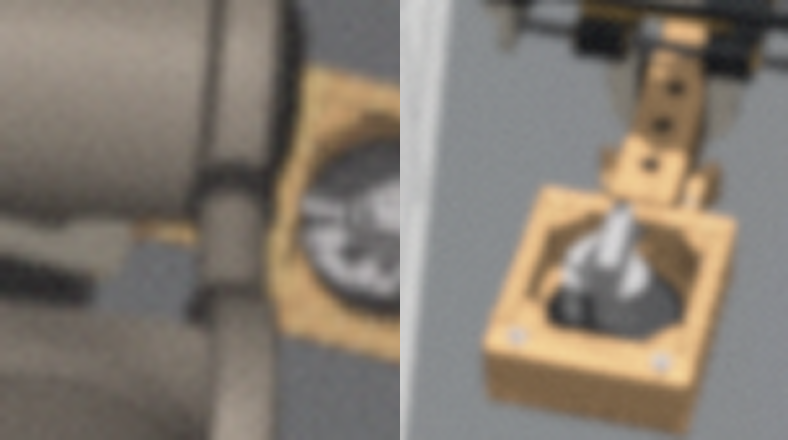

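The side crop (right half) shows the rail's end at about (650,190), close to the block's back edge, with the key standing upright at (620,230). The moment is starting to rise, so I feel further in half-millimetre steps.

Call:
{"fn": "carry_out", "kwargs": {"plan": [{"tx": -0.1,"ty": -0.5,"tz": 0,"rx": 0,"ry": 0,"rz": 0},{"tx": 0,"ty": 0,"tz": 0,"rx": 0,"ry": 0,"rz": 0}]}}

```text
time: 8.85
tool_pos: [548.6, 33.7, 13.0]
tcp_rot: [3.141, -0.001, 1.34]
contact_force: [0.6, 5.3, -4.4]
grip_width: 34.1
finger_force: 30.0
```

The stud has stopped on the core (+5 N). I let go and rise.

Call:
{"fn": "carry_out", "kwargs": {"plan": [{"tx": 0.1,"ty": 0.3,"tz": -0.3,"rx": 0,"ry": 0,"rz": 0},{"tx": 0,"ty": 0,"tz": 0,"rx": 0,"ry": 0,"rz": 0},{"tx": 0,"ty": 0,"tz": 0,"rx": 0,"ry": 0,"rz": 0}]}}

```text
time: 9.15
tool_pos: [548.6, 33.7, 12.7]
tcp_rot: [3.141, -0.0, 1.34]
contact_force: [-0.0, 5.4, -3.2]
grip_width: 33.8
finger_force: 30.0
```

Call:
{"fn": "carry_out", "kwargs": {"plan": [{"tx": 0,"ty": 0,"tz": 0,"rx": 0,"ry": 0,"rz": 0},{"tx": 0,"ty": 0,"tz": 0,"rx": 0,"ry": 0,"rz": 0},{"tx": 0,"ty": 0,"tz": 0,"rx": 0,"ry": 0,"rz": 0},{"tx": 0,"ty": 0,"tz": 0,"rx": 0,"ry": 0,"rz": 0},{"tx": 0,"ty": 0,"tz": 30,"rx": 0,"ry": 0,"rz": 0},{"tx": 0,"ty": 0,"tz": 40,"rx": 0,"ry": 0,"rz": 0},{"tx": 0,"ty": 0,"tz": 40,"rx": 0,"ry": 0,"rz": 0},{"tx": 0,"ty": 20,"tz": 40,"rx": 0,"ry": 0,"rz": 0},{"tx": 0,"ty": 40,"tz": 20,"rx": 0,"ry": 0,"rz": 0},{"tx": 0,"ty": 40,"tz": 0,"rx": 0,"ry": 0,"rz": 0},{"tx": 0,"ty": 0,"tz": 0,"rx": 0,"ry": 0,"rz": 0}], "gripper": 0}}

```text
time: 10.25
tool_pos: [548.4, 137.4, 183.7]
tcp_rot: [3.14, -0.002, 1.344]
contact_force: [0.5, -0.6, -0.6]
grip_width: 91.7
finger_force: 0.0
```

```bash
python3 - <<'E'
from h import *
o=bot.get_obs(); print(o["time"],o["tool_pos"],o["contact_force"],o["moment"])
im=bot.capture("top"); a=im[180:235,245:335]
b=bot.capture("side")[180:265,200:275]
b=cv2.resize(b,(300,340),interpolation=cv2.INTER_CUBIC)
a=cv2.resize(a,None,fx=340/55,fy=340/55,interpolation=cv2.INTER_CUBIC)[:,:500]
a=a[:340]
cv2.imwrite("pics/crop5.png",np.hstack([a,b])[:,:,::-1])
E
```

```text
10.25 [548.41868448 137.37883848 183.74990361] [ 0.53861788 -0.62399243 -0.57718837] [-0.13031683  0.05953318  0.0311104 ]
```

View pics/crop5.png

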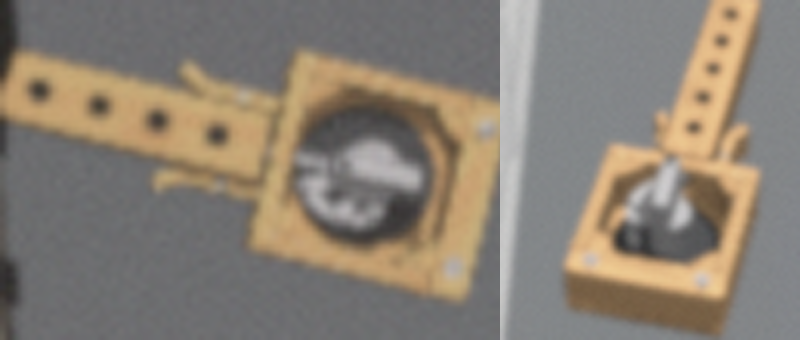

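The top crop shows the rail between the cheeks, its end at (272,145), with a thin gap to the block. The key lies along the foot's x axis at (385,165). Next I go to the key.

Call:
{"fn": "carry_out", "kwargs": {"plan": [{"tx": -5.2,"ty": -39.6,"tz": -10.6,"rx": 0,"ry": 0,"rz": 0},{"tx": -5.2,"ty": -39.6,"tz": -10.6,"rx": 0,"ry": 0,"rz": 0},{"tx": -5.2,"ty": -39.6,"tz": -10.6,"rx": 0,"ry": 0,"rz": 0},{"tx": -5.2,"ty": -39.6,"tz": -10.6,"rx": 0,"ry": 0,"rz": 0},{"tx": -5.2,"ty": -39.6,"tz": -10.6,"rx": 0,"ry": 0,"rz": 0},{"tx": -5.2,"ty": -39.6,"tz": -10.6,"rx": 0,"ry": 0,"rz": 0},{"tx": 0,"ty": 0,"tz": 0,"rx": 0,"ry": 0,"rz": 0},{"tx": 0,"ty": 0,"tz": 0,"rx": 0,"ry": 0,"rz": 0}]}}

```text
time: 11.15
tool_pos: [516.5, -105.7, 118.5]
tcp_rot: [-3.14, -0.0, 1.336]
contact_force: [-0.5, 0.2, 0.1]
grip_width: 91.5
finger_force: 0.0
```

```bash
python3 - <<'E'
from h import *
o=bot.get_obs(); print(o["time"],o["tool_pos"],o["tcp_rot"],o["contact_force"],o["moment"],o["joint_positions"])
E
```

```text
11.15 [ 516.54247417 -105.68940318  118.54030958] [-3.14026465e+00 -2.00544094e-04  1.33599692e+00] [-0.45954149  0.17359421  0.08783661] [-0.08155128  0.08185943 -0.03748671] [-3.47270630e-01  4.59227300e-01  1.66820104e+00  5.91107256e-05
  1.01550644e+00 -1.12502549e-01]
```

Call:
{"fn": "carry_out", "kwargs": {"plan": [{"tx": 0.5,"ty": 5.7,"tz": -15,"rx": 0,"ry": 0,"rz": 0.004},{"tx": 0,"ty": 0,"tz": -20,"rx": 0,"ry": 0,"rz": 0},{"tx": 0,"ty": 0,"tz": -20,"rx": 0,"ry": 0,"rz": 0},{"tx": 0,"ty": 0,"tz": -12,"rx": 0,"ry": 0,"rz": 0},{"tx": 0,"ty": 0,"tz": -7,"rx": 0,"ry": 0,"rz": 0},{"tx": 0,"ty": 0,"tz": 0,"rx": 0,"ry": 0,"rz": 0},{"tx": 0,"ty": 0,"tz": 0,"rx": 0,"ry": 0,"rz": 0}]}}

```text
time: 11.85
tool_pos: [518.3, -98.4, 45.6]
tcp_rot: [3.141, 0.0, 1.344]
contact_force: [0.7, -0.5, 0.2]
grip_width: 91.5
finger_force: 0.0
```

```bash
cat > s.py <<'E'
from plant import bot
import numpy as np
np.set_printoptions(precision=3,suppress=True)
o=bot.get_obs(); print(o["time"],o["tool_pos"],o["tcp_rot"],"F",o["contact_force"],"M",o["moment"],"q",o["joint_positions"],"tau",o["tau"],o["grip_width"])
E
python3 s.py
```

```text
11.85 [518.294 -98.355  45.62 ] [3.141 0.    1.344] F [ 0.719 -0.497  0.151] M [-0.103  0.101 -0.036] q [-0.333  0.562  1.738  0.     0.84  -0.106] tau [  0.07  -46.606 -17.271   0.059   0.049   0.001] 91.52447096245376
```

Call:
{"fn": "carry_out", "kwargs": {"plan": [{"tx": -1.3,"ty": -1.6,"tz": -1.5,"rx": 0,"ry": 0,"rz": -0.004},{"tx": 0,"ty": 0,"tz": 0,"rx": 0,"ry": 0,"rz": 0},{"tx": 0,"ty": 0,"tz": 0,"rx": 0,"ry": 0,"rz": 0}]}}

```text
time: 12.15
tool_pos: [516.7, -100.2, 43.9]
tcp_rot: [3.141, 0.0, 1.34]
contact_force: [-0.3, 0.2, -0.3]
grip_width: 91.8
finger_force: 0.0
```

Call:
{"fn": "carry_out", "kwargs": {"plan": [{"tx": 0,"ty": 0,"tz": 0,"rx": 0,"ry": 0,"rz": 0},{"tx": 0,"ty": 0,"tz": 0,"rx": 0,"ry": 0,"rz": 0},{"tx": 0,"ty": 0,"tz": 0,"rx": 0,"ry": 0,"rz": 0},{"tx": 0,"ty": 0,"tz": 0,"rx": 0,"ry": 0,"rz": 0},{"tx": 0,"ty": 0,"tz": 0,"rx": 0,"ry": 0,"rz": 0},{"tx": 0,"ty": 0,"tz": 0,"rx": 0,"ry": 0,"rz": 0},{"tx": 0,"ty": 0,"tz": 0,"rx": 0,"ry": 0,"rz": 0},{"tx": 0,"ty": 0,"tz": 0,"rx": 0,"ry": 0,"rz": 0},{"tx": 0,"ty": 0,"tz": 0,"rx": 0,"ry": 0,"rz": 0},{"tx": 0,"ty": 0,"tz": 0,"rx": 0,"ry": 0,"rz": 0}], "gripper": 1}}

```text
time: 13.15
tool_pos: [516.5, -100.0, 43.5]
tcp_rot: [3.142, -0.0, 1.34]
contact_force: [-0.4, -0.7, -0.2]
grip_width: 16.4
finger_force: 0.0
```

```bash
python3 s.py
```

```text
13.15 [ 516.504 -100.02    43.532] [ 3.142 -0.     1.34 ] F [-0.357 -0.743 -0.212] M [-0.062  0.05  -0.013] q [-0.337  0.563  1.743  0.     0.835 -0.106] tau [  0.001 -47.197 -17.481   0.057   0.045   0.   ] 16.404158669992498
```

Still closing.

Call:
{"fn": "carry_out", "kwargs": {"plan": [{"tx": 0,"ty": 0,"tz": 0,"rx": 0,"ry": 0,"rz": 0},{"tx": 0,"ty": 0,"tz": 0,"rx": 0,"ry": 0,"rz": 0},{"tx": 0,"ty": 0,"tz": 0,"rx": 0,"ry": 0,"rz": 0},{"tx": 0,"ty": 0,"tz": 0,"rx": 0,"ry": 0,"rz": 0}]}}

```text
time: 13.55
tool_pos: [517.3, -100.3, 43.6]
tcp_rot: [3.14, 0.0, 1.34]
contact_force: [5.2, -1.0, -3.7]
grip_width: 12.0
finger_force: 29.9
```

```bash
python3 s.py
```

```text
13.55 [ 517.338 -100.267   43.621] [3.14 0.   1.34] F [ 5.232 -0.951 -3.663] M [-0.247 -0.625 -0.022] q [-0.337  0.564  1.742  0.     0.834 -0.106] tau [  0.038 -48.58  -15.486  -0.114   1.502  -0.018] 11.98120428469749
```

Call:
{"fn": "carry_out", "kwargs": {"plan": [{"tx": 0.9,"ty": -0.2,"tz": 0,"rx": 0,"ry": 0,"rz": 0},{"tx": 0,"ty": 0,"tz": 0,"rx": 0,"ry": 0,"rz": 0},{"tx": 0,"ty": 0,"tz": 0,"rx": 0,"ry": 0,"rz": 0}]}}

```text
time: 13.85
tool_pos: [517.4, -100.2, 43.6]
tcp_rot: [3.142, 0.0, 1.34]
contact_force: [2.7, -1.0, -0.6]
grip_width: 11.8
finger_force: 29.9
```

```bash
python3 s.py
```

```text
13.85 [ 517.362 -100.229   43.562] [3.142 0.    1.34 ] F [ 2.65  -0.973 -0.581] M [-0.265 -0.151 -0.02 ] q [-0.337  0.565  1.741 -0.     0.836 -0.106] tau [  0.348 -47.458 -16.526   0.114   0.664  -0.023] 11.802462749933616
```

Call:
{"fn": "carry_out", "kwargs": {"plan": [{"tx": 0,"ty": 0,"tz": 0,"rx": 0,"ry": 0,"rz": -0.05},{"tx": 0,"ty": 0,"tz": 0,"rx": 0,"ry": 0,"rz": -0.05},{"tx": 0,"ty": 0,"tz": 0,"rx": 0,"ry": 0,"rz": -0.05},{"tx": 0,"ty": 0,"tz": 0,"rx": 0,"ry": 0,"rz": -0.05}]}}

```text
time: 14.25
tool_pos: [517.6, -100.4, 43.6]
tcp_rot: [3.141, 0.0, 1.138]
contact_force: [3.3, -1.2, -3.2]
grip_width: 11.9
finger_force: 29.9
```

```bash
python3 s.py
```

```text
14.25 [ 517.643 -100.37    43.59 ] [3.141 0.    1.138] F [ 3.339 -1.17  -3.219] M [-0.274 -0.307  0.028] q [-0.337  0.565  1.74  -0.     0.836  0.096] tau [  0.35  -47.911 -16.12    0.16    0.973  -0.591] 11.93503402397983
```

Call:
{"fn": "carry_out", "kwargs": {"plan": [{"tx": 0.2,"ty": 0,"tz": 0,"rx": 0,"ry": 0,"rz": -0.05},{"tx": 0,"ty": 0,"tz": 0,"rx": 0,"ry": 0,"rz": -0.05},{"tx": 0,"ty": 0,"tz": 0,"rx": 0,"ry": 0,"rz": 0}]}}

```text
time: 14.55
tool_pos: [517.8, -100.4, 43.6]
tcp_rot: [3.141, 0.0, 1.039]
contact_force: [2.8, -1.8, -2.5]
grip_width: 11.8
finger_force: 29.9
```

```bash
python3 s.py
```

```text
14.55 [ 517.761 -100.419   43.577] [3.141 0.    1.039] F [ 2.841 -1.846 -2.456] M [-0.342 -0.256 -0.004] q [-0.337  0.565  1.74  -0.     0.836  0.195] tau [  0.8   -47.814 -16.146   0.229   0.923   0.465] 11.808094990265994
```

Call:
{"fn": "carry_out", "kwargs": {"plan": [{"tx": 0,"ty": 0,"tz": 0,"rx": 0,"ry": 0,"rz": -0.05},{"tx": 0,"ty": 0,"tz": 0,"rx": 0,"ry": 0,"rz": -0.05}]}}

```text
time: 14.75
tool_pos: [517.9, -100.5, 43.6]
tcp_rot: [3.141, 0.0, 0.939]
contact_force: [3.3, -1.9, -2.6]
grip_width: 11.8
finger_force: 29.9
```

```bash
python3 s.py
```

```text
14.75 [ 517.903 -100.481   43.603] [3.141 0.    0.939] F [ 3.277 -1.894 -2.619] M [-0.403 -0.334  0.077] q [-0.337  0.565  1.74  -0.     0.836  0.295] tau [  0.837 -48.047 -15.934   0.335   1.103  -0.634] 11.840577053736618
```

Call:
{"fn": "carry_out", "kwargs": {"plan": [{"tx": 0.4,"ty": -0.2,"tz": 0,"rx": 0,"ry": 0,"rz": -0.05},{"tx": 0,"ty": 0,"tz": 0,"rx": 0,"ry": 0,"rz": -0.05}]}}

```text
time: 14.95
tool_pos: [518.0, -100.6, 43.6]
tcp_rot: [3.141, 0.0, 0.839]
contact_force: [2.2, -2.3, -2.0]
grip_width: 11.6
finger_force: 29.9
```

```bash
cat > m.py <<'E'
from plant import bot
import numpy as np
np.set_printoptions(precision=3,suppress=True)
L=[]
for i in range(4):
    o=bot.get_obs(); L.append(np.r_[o["contact_force"],o["moment"],o["tcp_rot"][2]]); bot.capture("top")
L=np.array(L); print("Mz",L[:,5],"mean",L.mean(0))
E
python3 m.py
```

```text
Mz [ 0.074  0.023 -0.071 -0.015] mean [ 2.256 -2.304 -1.833 -0.389 -0.188  0.003  0.84 ]
```

Call:
{"fn": "carry_out", "kwargs": {"plan": [{"tx": 0,"ty": 0,"tz": 0,"rx": 0,"ry": 0,"rz": -0.05},{"tx": 0,"ty": 0,"tz": 0,"rx": 0,"ry": 0,"rz": -0.05}]}}

```text
time: 15.35
tool_pos: [518.1, -100.7, 43.6]
tcp_rot: [3.141, 0.0, 0.74]
contact_force: [2.2, -3.3, -1.6]
grip_width: 11.5
finger_force: 29.9
```

```bash
python3 m.py
```

```text
Mz [ 0.059 -0.019 -0.063  0.009] mean [ 2.346 -3.084 -1.575 -0.551 -0.227 -0.004  0.74 ]
```

Call:
{"fn": "carry_out", "kwargs": {"plan": [{"tx": 0.3,"ty": -0.5,"tz": 0,"rx": 0,"ry": 0,"rz": -0.04},{"tx": 0,"ty": 0,"tz": 0,"rx": 0,"ry": 0,"rz": -0.03},{"tx": 0,"ty": 0,"tz": 0,"rx": 0,"ry": 0,"rz": -0.03}]}}

```text
time: 15.85
tool_pos: [518.2, -100.8, 43.6]
tcp_rot: [-3.142, 0.0, 0.641]
contact_force: [1.4, -1.9, -1.2]
grip_width: 11.8
finger_force: 29.9
```

```bash
python3 m.py
```

```text
Mz [ 0.054  0.041 -0.031 -0.044] mean [ 1.732 -1.89  -0.5   -0.352 -0.156  0.005  0.641]
```

Call:
{"fn": "carry_out", "kwargs": {"plan": [{"tx": 0.1,"ty": -0.2,"tz": 0,"rx": 0,"ry": 0,"rz": -0.03},{"tx": 0,"ty": 0,"tz": 0,"rx": 0,"ry": 0,"rz": -0.03}]}}

```text
time: 16.25
tool_pos: [518.3, -100.9, 43.6]
tcp_rot: [-3.141, 0.0, 0.578]
contact_force: [2.3, -0.7, 0.7]
grip_width: 11.8
finger_force: 29.9
```

```bash
python3 m.py
```

```text
Mz [ 0.148  0.051 -0.044 -0.036] mean [ 1.518 -0.358  0.475 -0.171 -0.052  0.03   0.579]
```

Call:
{"fn": "carry_out", "kwargs": {"plan": [{"tx": 0.2,"ty": 0,"tz": 0,"rx": 0,"ry": 0,"rz": -0.02},{"tx": 0,"ty": 0,"tz": 0,"rx": 0,"ry": 0,"rz": -0.02}]}}

```text
time: 16.65
tool_pos: [518.3, -100.9, 43.6]
tcp_rot: [-3.141, 0.0, 0.538]
contact_force: [0.2, 0.2, 1.8]
grip_width: 11.9
finger_force: 29.9
```

```bash
python3 m.py
```

```text
Mz [0.089 0.037 0.014 0.001] mean [-0.355  0.153  2.371 -0.033  0.24   0.035  0.539]
```

Call:
{"fn": "carry_out", "kwargs": {"plan": [{"tx": 0,"ty": 0,"tz": 0,"rx": 0,"ry": 0,"rz": -0.02},{"tx": 0,"ty": 0,"tz": 0,"rx": 0,"ry": 0,"rz": -0.02}]}}

```text
time: 17.05
tool_pos: [518.4, -101.0, 43.6]
tcp_rot: [-3.141, 0.0, 0.498]
contact_force: [-2.4, 1.2, 3.9]
grip_width: 11.8
finger_force: 29.9
```

```bash
python3 m.py
```

```text
Mz [ 0.124  0.092  0.013 -0.04 ] mean [-2.047  0.493  3.954  0.073  0.451  0.047  0.498]
```

Call:
{"fn": "carry_out", "kwargs": {"plan": [{"tx": -0.4,"ty": 0.1,"tz": 0,"rx": 0,"ry": 0,"rz": -0.02},{"tx": 0,"ty": 0,"tz": 0,"rx": 0,"ry": 0,"rz": -0.02}]}}

```text
time: 17.45
tool_pos: [518.4, -101.1, 43.6]
tcp_rot: [3.141, -0.0, 0.458]
contact_force: [0.1, -0.3, 2.9]
grip_width: 11.8
finger_force: 29.9
```

```bash
cat >> m.py <<'E'
import cv2
a=bot.capture("side"); g=cv2.cvtColor(a,cv2.COLOR_RGB2HSV)
k=np.load("r.npy") if __import__("os").path.exists("r.npy") else None
sub=a[150:212,222:275].astype(np.float32).mean(2)
if k is None: np.save("r.npy",sub)
else: print("shift px",cv2.phaseCorrelate(k[:40],sub[:40],cv2.createHanningWindow((53,40),cv2.CV_32F)))
E
python3 m.py
```

```text
Mz [0.117 0.078 0.004 0.009] mean [ 0.288 -0.09   3.078  0.047  0.275  0.052  0.458]
```

Call:
{"fn": "carry_out", "kwargs": {"plan": [{"tx": 0,"ty": 0,"tz": 0,"rx": 0,"ry": 0,"rz": -0.02},{"tx": 0,"ty": 0,"tz": 0,"rx": 0,"ry": 0,"rz": -0.02}]}}

```text
time: 17.9
tool_pos: [518.4, -101.1, 43.6]
tcp_rot: [3.141, -0.0, 0.418]
contact_force: [0.3, 0.7, 2.3]
grip_width: 11.8
finger_force: 29.9
```

```bash
python3 m.py
```

```text
Mz [ 0.165  0.102 -0.055 -0.042] mean [ 0.557  0.245  2.465 -0.013  0.125  0.043  0.418]
shift px ((0.1109656935937906, 0.09997046435207935), 0.9914224686446014)
```

Call:
{"fn": "carry_out", "kwargs": {"plan": [{"tx": 0,"ty": 0,"tz": 0,"rx": 0,"ry": 0,"rz": -0.02},{"tx": 0,"ty": 0,"tz": 0,"rx": 0,"ry": 0,"rz": -0.02}]}}

```text
time: 18.35
tool_pos: [518.4, -101.1, 43.6]
tcp_rot: [3.141, -0.0, 0.378]
contact_force: [0.8, -0.6, 1.8]
grip_width: 11.9
finger_force: 29.9
```

```bash
python3 m.py
```

```text
Mz [0.164 0.031 0.03  0.048] mean [ 1.865 -1.107  1.837 -0.167 -0.028  0.068  0.378]
shift px ((-0.2026447180249491, -0.028285262728299898), 0.9583235597168958)
```

Call:
{"fn": "carry_out", "kwargs": {"plan": [{"tx": 0,"ty": 0,"tz": 0,"rx": 0,"ry": 0,"rz": -0.02},{"tx": 0,"ty": 0,"tz": 0,"rx": 0,"ry": 0,"rz": -0.02}]}}

```text
time: 18.8
tool_pos: [518.4, -101.2, 43.6]
tcp_rot: [3.141, -0.0, 0.338]
contact_force: [2.7, -1.9, 1.0]
grip_width: 11.7
finger_force: 29.9
```

```bash
python3 m.py
```

```text
Mz [0.127 0.11  0.019 0.002] mean [ 2.249 -2.22   0.642 -0.345 -0.195  0.064  0.338]
shift px ((-0.08428412030801624, 0.08646055944268483), 0.9698195563422309)
```

```bash
cat > d.py <<'E'
from h import *
np.set_printoptions(precision=2,suppress=True)
U=np.array([.2291,.9734])
def dots(a):  # a: 4x upscaled gray of side[100:265,200:275]
    m=wood(a); m=cv2.morphologyEx(m,cv2.MORPH_CLOSE,np.ones((17,17)))
    g=255-cv2.cvtColor(a,cv2.COLOR_RGB2GRAY).astype(float); 
    g=cv2.GaussianBlur(g,(0,0),2.5); d=cv2.adaptiveThreshold(np.clip(g,0,255).astype(np.uint8),255,0,0,41,-14)&m
    out=[]
    for c in cv2.findContours(d,0,2)[0]:
        A=cv2.contourArea(c)
        if 40<A<400:
            M=cv2.moments(c); out.append((M["m10"]/M["m00"],M["m01"]/M["m00"],A))
    return out
def report(a,y0):
    for x,y,A in sorted(dots(a),key=lambda r:r[1]):
        px=[(x+.5)/4-.5+200,(y+.5)/4-.5+y0]
        P=ray("side",[px],40)[0]; r=P[:2]-[517.5,-100.5]
        print(np.round(px,2),P,"along",round(r@U,2),"lat",round(r@[-U[1],U[0]],2),A)
o=cv2.imread("pics/crop5.png")[:,500:,::-1].copy(); print("before");report(o,180)
n=10
im=np.mean([bot.capture("side").astype(float) for _ in range(n)],0).astype(np.uint8)
b=cv2.resize(im[180:265,200:275],(300,340),interpolation=cv2.INTER_CUBIC)
print("now");report(b,180)
cv2.imwrite("pics/now.png",cv2.resize(np.hstack([o,b]),None,fx=1.3,fy=1.3)[:,:,::-1])
ob=bot.get_obs(); print(ob["time"],ob["tcp_rot"],ob["moment"])
E
python3 d.py
```

```text
before
[257.19 183.  ] [559.69  89.59  40.  ] along 194.7 lat 2.49 148.0
[254.92 189.75] [552.65  60.06  40.  ] along 164.35 lat 2.57 150.0
[252.79 196.65] [546.26  31.03  40.  ] along 134.62 lat 2.14 157.5
[258.02 203.45] [560.15   3.5   40.  ] along 111.01 lat -17.69 330.0
[250.24 203.86] [538.97   1.86  40.  ] along 104.55 lat 2.55 184.5
[248.   211.44] [532.79 -27.6   40.  ] along 74.47 lat 1.82 193.5
[253.44 217.43] [546.97 -50.    40.  ] along 55.91 lat -17.12 97.5
[258.82 217.84] [561.01 -51.51  40.  ] along 57.65 lat -31.13 110.0
[252.09 226.19] [543.07 -81.61  40.  ] along 24.25 lat -20.56 145.0
[228.31 240.22] [ 483.79 -129.44   40.  ] along -35.89 lat 26.19 44.5
[258.36 246.52] [ 557.58 -149.75   40.  ] along -38.76 lat -50.3 66.0
[235.83 251.96] [ 503.06 -166.94   40.  ] along -67.99 lat -1.17 281.5
now
[260.52 194.  ] [567.99  42.08  40.  ] along 150.35 lat -16.48 42.0
[258.12 247.35] [ 556.93 -152.4    40.  ] along -41.48 lat -50.27 59.0
[251.1  255.16] [ 539.67 -176.77   40.  ] along -69.17 lat -39.05 233.0
19.55 [ 3.14 -0.    0.34] [-0.62 -0.4  -0.02]
```

View pics/now.png

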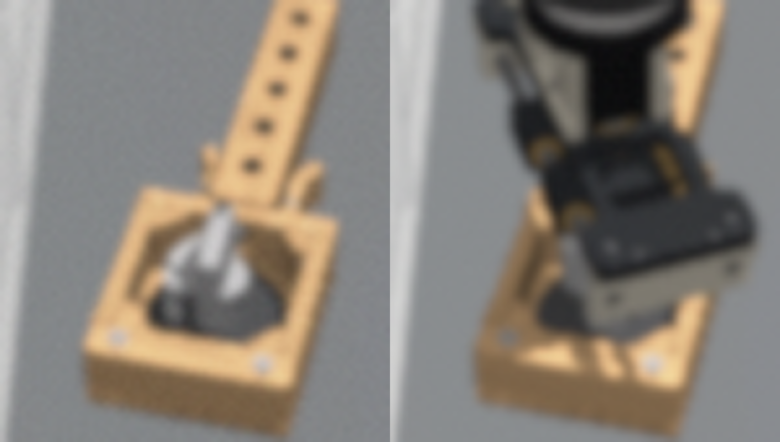

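The gripper hides the dots in the side view (right half, around (640,150)), so I use the top view to measure how far the rail has been drawn.

```bash
cat > t.py <<'E'
from h import *
import sys
np.set_printoptions(precision=2,suppress=True)
def find(a,s,x0,y0):
    g=cv2.GaussianBlur(cv2.cvtColor(a,cv2.COLOR_RGB2GRAY),(0,0),s/3).astype(np.float32)
    bh=cv2.morphologyEx(g,cv2.MORPH_BLACKHAT,cv2.getStructuringElement(2,(int(5*s)|1,)*2))
    m=cv2.morphologyEx(wood(a),cv2.MORPH_CLOSE,np.ones((int(5*s)|1,)*2))
    d=((bh>22)&(m>0)).astype(np.uint8); r=[]
    for c in cv2.findContours(d,0,2)[0]:
        A=cv2.contourArea(c)/s/s
        if 1.5<A<16:
            k=np.zeros_like(d);cv2.drawContours(k,[c],-1,1,-1);w=bh*k;yy,xx=np.mgrid[:w.shape[0],:w.shape[1]]
            px=[((w*xx).sum()/w.sum()+.5)/s-.5+x0,((w*yy).sum()/w.sum()+.5)/s-.5+y0]
            P=ray("top",[px],40)[0,:2]-[517.5,-100.5]; al=P@[.2291,.9734];la=P@[-.9734,.2291]
            if abs(la)<8 and al>60: r.append((round(al,2),round(la,2)))
    return sorted(r)
if len(sys.argv)>1:
    o=cv2.imread("pics/crop5.png")[:,:500,::-1].copy(); print("before",find(o,340/55,245,180))
im=np.mean([bot.capture("top").astype(float) for _ in range(8)],0).astype(np.uint8)
b=cv2.resize(im[180:235,190:335],None,fx=340/55,fy=340/55,interpolation=cv2.INTER_CUBIC)
print("now",find(b,340/55,190,180))
cv2.imwrite("pics/top_now.png",cv2.resize(b,(800,303))[:,:,::-1])
E
python3 t.py 1
```

```text
before [(np.float64(77.24), np.float64(0.37)), (np.float64(107.39), np.float64(0.92)), (np.float64(136.87), np.float64(0.76)), (np.float64(167.23), np.float64(0.67)), (np.float64(186.39), np.float64(-3.72))]
now [(np.float64(75.65), np.float64(-1.8)), (np.float64(105.15), np.float64(0.39)), (np.float64(135.27), np.float64(1.08)), (np.float64(165.02), np.float64(1.75)), (np.float64(195.38), np.float64(2.47))]
```

Call:
{"fn": "carry_out", "kwargs": {"plan": [{"tx": 0.2,"ty": -0.2,"tz": 0,"rx": 0,"ry": 0,"rz": -0.02}]}}

```text
time: 20.05
tool_pos: [518.5, -101.2, 43.6]
tcp_rot: [3.141, -0.0, 0.319]
contact_force: [3.2, -3.3, 0.7]
grip_width: 11.9
finger_force: 29.9
```

```bash
python3 m.py
```

```text
Mz [0.1   0.097 0.013 0.008] mean [ 2.941 -3.384  0.725 -0.497 -0.266  0.054  0.319]
shift px ((-0.002010123276487974, 0.17727774224310977), 0.9737033508442067)
```

Call:
{"fn": "carry_out", "kwargs": {"plan": [{"tx": 0,"ty": 0,"tz": 0,"rx": 0,"ry": 0,"rz": -0.02},{"tx": 0,"ty": 0,"tz": 0,"rx": 0,"ry": 0,"rz": -0.02}]}}

```text
time: 20.5
tool_pos: [518.5, -101.3, 43.6]
tcp_rot: [3.141, -0.0, 0.278]
contact_force: [2.7, -4.3, 1.8]
grip_width: 11.7
finger_force: 29.9
```

```bash
python3 m.py
```

```text
Mz [ 0.141  0.036 -0.028 -0.002] mean [ 2.81  -3.822  1.214 -0.567 -0.328  0.037  0.278]
shift px ((-0.032788587733751484, 0.04384714092753228), 0.9782312852364999)
```

Call:
{"fn": "carry_out", "kwargs": {"plan": [{"tx": 0.3,"ty": -0.5,"tz": 0,"rx": 0,"ry": 0,"rz": -0.02},{"tx": 0,"ty": 0,"tz": 0,"rx": 0,"ry": 0,"rz": -0.02}]}}

```text
time: 20.95
tool_pos: [518.5, -101.4, 43.6]
tcp_rot: [-3.141, 0.0, 0.238]
contact_force: [2.3, -1.5, 2.3]
grip_width: 11.9
finger_force: 29.9
```

```bash
python3 m.py
```

```text
Mz [ 0.126  0.039  0.055 -0.034] mean [ 1.482 -0.356  3.034 -0.079 -0.098  0.046  0.238]
shift px ((0.08202948654908937, 0.27949088061642513), 1.096876577094749)
```

Call:
{"fn": "carry_out", "kwargs": {"plan": [{"tx": 0,"ty": 0,"tz": 0,"rx": 0,"ry": 0,"rz": -0.02},{"tx": 0,"ty": 0,"tz": 0,"rx": 0,"ry": 0,"rz": -0.02}]}}

```text
time: 21.4
tool_pos: [518.5, -101.4, 43.5]
tcp_rot: [-3.141, 0.0, 0.198]
contact_force: [0.4, 2.2, 4.6]
grip_width: 11.8
finger_force: 29.9
```

```bash
python3 m.py; python3 t.py
```

```text
Mz [0.19  0.166 0.067 0.11 ] mean [-0.084  1.951  4.71   0.251  0.062  0.133  0.199]
shift px ((0.16392478973477154, 0.25667012377978793), 1.0400954021347895)
now [(np.float64(104.47), np.float64(0.52)), (np.float64(134.42), np.float64(1.13)), (np.float64(164.44), np.float64(2.12)), (np.float64(194.53), np.float64(2.97))]
```

Call:
{"fn": "carry_out", "kwargs": {"plan": [{"tx": 0,"ty": 0.2,"tz": 0,"rx": 0,"ry": 0,"rz": -0.015},{"tx": 0,"ty": 0,"tz": 0,"rx": 0,"ry": 0,"rz": -0.015}]}}

```text
time: 22.25
tool_pos: [518.5, -101.4, 43.5]
tcp_rot: [-3.142, 0.0, 0.169]
contact_force: [-1.0, 1.1, 5.2]
grip_width: 12.1
finger_force: 29.9
```

```bash
python3 m.py
```

```text
Mz [0.225 0.24  0.206 0.18 ] mean [-0.301  1.21   5.255  0.187  0.113  0.213  0.169]
shift px ((-0.18118659472044385, 0.27876912737399806), 1.0693047399874087)
```

The torque now holds at about 0.21 N m, roughly 0.1 above drawing, so the joint is clamped. I stop turning and release.

Call:
{"fn": "carry_out", "kwargs": {"plan": [{"tx": 0,"ty": 0,"tz": 0,"rx": 0,"ry": 0,"rz": 0},{"tx": 0,"ty": 0,"tz": 0,"rx": 0,"ry": 0,"rz": 0},{"tx": 0,"ty": 0,"tz": 0,"rx": 0,"ry": 0,"rz": 0},{"tx": 0,"ty": 0,"tz": 0,"rx": 0,"ry": 0,"rz": 0},{"tx": 0,"ty": 0,"tz": 20,"rx": 0,"ry": 0,"rz": 0},{"tx": 0,"ty": 0,"tz": 40,"rx": 0,"ry": 0,"rz": 0},{"tx": 0,"ty": 0,"tz": 40,"rx": 0,"ry": 0,"rz": 0},{"tx": 0,"ty": 0,"tz": 40,"rx": 0,"ry": 0,"rz": 0},{"tx": -20,"ty": 0,"tz": 20,"rx": 0,"ry": 0,"rz": 0},{"tx": -40,"ty": 0,"tz": 0,"rx": 0,"ry": 0,"rz": 0},{"tx": -40,"ty": 0,"tz": 0,"rx": 0,"ry": 0,"rz": 0},{"tx": 0,"ty": 0,"tz": 0,"rx": 0,"ry": 0,"rz": 0}], "gripper": 0}}

```text
time: 23.7
tool_pos: [414.1, -100.5, 203.1]
tcp_rot: [-3.14, 0.004, 0.169]
contact_force: [0.5, -0.4, -0.1]
grip_width: 91.7
finger_force: 0.0
```

```bash
python3 t.py; python3 - <<'E'
from h import *
a=bot.capture("side")[170:265,200:275]; a=cv2.resize(a,(355,450),interpolation=cv2.INTER_CUBIC)
b=bot.capture("top")[180:235,265:320]; b=cv2.resize(b,(440,450),interpolation=cv2.INTER_CUBIC)
cv2.imwrite("pics/end.png",np.hstack([b,a])[:,:,::-1])
E
```

```text
now [(np.float64(74.5), np.float64(-0.51)), (np.float64(104.61), np.float64(0.56)), (np.float64(134.42), np.float64(1.14)), (np.float64(164.47), np.float64(2.1)), (np.float64(194.6), np.float64(2.97))]
```

View pics/end.png

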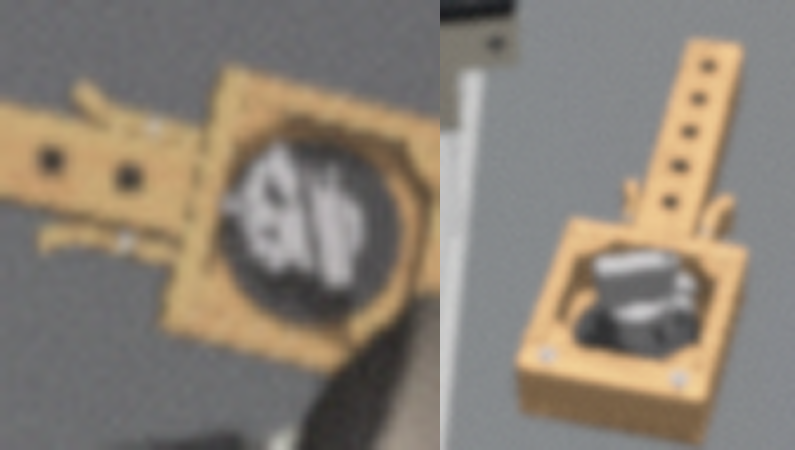

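The final picture shows the key turned at (305,215) and the rail's end flush on the block's face at (195,190). The rail did not move when released. I hand the job in.

```bash
python3 -c "
from plant import bot
print(bot.close_job())"
```

```text
the job is handed in; nothing more can be done
None
```

I joined the rail to the larger foot block, tightened the cam until the torque climbed (about 0.1 N m above drawing), let go and handed the job in at about 24 s. The hand-in gave no verdict. The ink bottle, tape and nib tin were never approached.

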